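# Scrape the loose chips off the rework plate

## Robot

A 6-joint arm with a two-finger parallel gripper is mounted at the origin on a cart in front of the work surface, level with it; the furniture and walls round the work are solid. World frame = base frame: x ahead of the robot, y to its left, z up, the work surface at z = 0. Lengths are in m, angles in rad, forces in N, time in s.
With the tool pointing down it reaches from about 0.35 to 0.85 m from the base axis. Payload 8.1 kg.
Tool frame: the origin (TCP) lies midway between the tips of the shut fingers; the grasp point (between the pads) lies 19 mm behind it; z points along the fingers, y is the direction in which the jaws open and shut (so a half turn about z gives the same grasp; the last joint's range is limited). The gripper opens to 93 mm and grips with 3 to 60 N. Pads are 15 mm wide; open, the fingers measure 128 mm over their backs; the gripper's body (75 mm by 188 mm) begins 65 mm behind the grasp point.
Start: joints at [-1.259, 0.13, 1.488, -0, 1.523, -0.085], TCP at [0.232, -0.553, 0.219] pointing down, gripper open.
Joint ranges: [-2.96, 2.96], [-0.89, 2.26], [0.02, 2.5], [-1.34, 4.48], [0, 2.73], [-2.66, 2.66]. Speed limits (rad/s): [2.39, 2.39, 2.79, 3.14, 3.14, 3.14].

## Interface

Orientations are given as [roll, pitch, yaw] about the fixed x, y, z axes, in that order (R = Rz(yaw) Ry(pitch) Rx(roll)).
In Python, from station import robot, imaging gives the robot as it stands.
- The arm moves only by the tool send_rows, never from a script. Its arguments are lists of equal length, an entry for each row: "dp": the shift along the world's x, y, z in mm, a list of three; "twist": the turn about the world's z in degrees. A call has 1 to 12 rows; each row shifts and turns the commanded pose from where the row before left it; what a row does not reach is not made up. A row lasts 1/8 s, in which the tool goes at most 62.5 mm and 10.7 degrees, less where a joint would pass 70% of its speed; a pose out of reach is approached as far as the arm can. A call is refused whole if a number of a shift passes 62.5 or a number of a turn 10.7, either way. A call with a gripper value outside its range is refused whole. "jaw" is the closure, from 0 (fully open) to 1 (shut), set as the call begins (left out, the last holds). The fingers move at their own pace and stop on an object; "squeeze" is the grip in N (left out, the last holds). Time passes only in rows, so rows that do not move let the fingers close. It gives the time, the measured TCP pose, the force and the opening at its end, in the units of the state.
- robot.sense(): the state, without advancing time (a new reading comes with each control period).
- imaging.snapshot(name): name is "scene" or "top"; returns (picture, depth): 420x560x3 uint8, blue, green, red; 420x560 float32, m along the optical axis (not along the pixel's ray), 0 where there is no reading.
- imaging.camera_model(name): a dict with "mtx" (3x3 intrinsics, pixels), "distortion" ([k1, k2, p1, p2, k3] as OpenCV has them; the pictures are not rectified), "R" (3x3) and "t" (3): a world point X has camera coordinates R X + t. Camera axes: x right, y down, z forward; pixel columns grow to the right and rows downward; lengths in m; the calibration is good to about 2 mm. A picture is of the moment at which its call begins. camera_model takes no time and is no camera call.
- robot.job_done(): hands the job in, once; it reports no verdict.
The state is a dict: "t": time; "qpos": joint angles; "joint_velocities": joint speeds; "joint_efforts": joint torques, N m; "position": TCP position; "tool_rot": TCP orientation; "contact_force": force on the tool from outside, world axes, zero at the start; "ft_torque": the same for the moment, N m; "finger_gap": opening from 0.0 (shut) to 1.0 (fully open).
Only numpy, scipy, OpenCV 4.12 (cv2) and the standard library are available. Lean on these libraries where they do the work, as an engineer would, in place of code of your own. Each camera call takes 0.05 s, during which the arm holds its last target.

## Task

Take the scraper block from the white tile and, pressing it on the rework plate with a steady light push of about a kilogram's weight, wipe along the whole plate in one stroke from the end away from the tray to the tray end, so that all four loose chips drop into the blue catch tray; move the chips with the scraper only, never lean hard on the plate, and do not disturb the other things on the table. Then stand the scraper upright again on the middle of the white tile and let go.

Things in the scene. Friction and masses are not known exactly. Their poses are not given: they have to be found in the camera images.
- rework_stand: fixed grey stand: bare aluminium plate on top, blue open catch tray built on at one end. Origin on the table under the plate's centre; x runs along the plate, away from the tray (roughly away from the robot); z up. Plate x -100 to +100 mm, both ends without rim; 10 mm high steel rims along its long sides leave a channel y -58 to +58 mm
- plate_mid (a point): centre of the plate's top, 45 mm above the table. The plate is rigid, on a stiff crosswise axle below this point, levelled only by eye: along x it slopes up to 0.03 rad either way (3 mm up or down at its ends), differently each time; the slope is not reported and stays as it is under light pressure
- tray_in (a point): centre of the catch tray's inner floor, 4 mm above the table. The tray spans x -193 to -103 mm and y -70 to +70 mm of the stand; its rim is 34 mm above the table
- scraper: scraper block 30 mm thick (x), 96 mm wide (y), 87 mm tall, 0.13 to 0.25 kg: rubber foot, yellow body up to 26 mm, black handle 22 (x) by 54 mm (y) from 26 to 87 mm up. Origin at the centre of the flat underside, z up; on the white tile at the start. It wipes along its x, either face first. It hardly yields: 1 mm too low means tens of newtons; over 50 N would bend the plate
- white_tile: fixed white square tile 130 x 130 x 6 mm on the table, the scraper's parking place; origin at the centre of its underside
- chip_0: loose black chip with metal legs, 20 x 16 x 5 mm, 12 g, lying on the plate between x = -55 and +30 mm of the stand; origin at the centre of its underside
- chip_1: loose black chip with metal legs, 20 x 16 x 5 mm, 12 g, lying on the plate between x = -55 and +30 mm of the stand; origin at the centre of its underside
- chip_2: loose black chip with metal legs, 20 x 16 x 5 mm, 12 g, lying on the plate between x = -55 and +30 mm of the stand; origin at the centre of its underside
- chip_3: loose black chip with metal legs, 20 x 16 x 5 mm, 12 g, lying on the plate between x = -55 and +30 mm of the stand; origin at the centre of its underside
- white_mug: bystander: white mug, 68 mm wide, 95 mm high, left of the tile; origin under its centre
- driver_blue: bystander: blue screwdriver 170 mm long lying behind the tile; origin under its centre
- green_tin: bystander: green tin 64 mm wide, 93 mm high, at the back between tile and stand, just under the front edge of a fixed wall shelf (its underside 0.53 m up; it covers x beyond 0.67 m, y from -0.17 to +0.48 m, keep the arm clear of it); origin under its centre
- blue_board: bystander: blue circuit board 45 x 70 x 10 mm, lying left of the tile; origin under its centre
- solder_spool: bystander: spool 52 mm wide, 35 mm high, left of the tile; origin under its centre
There are look-alikes about, which are no part of the job. Several things have the shape of the white_tile; the one meant has the colours described above.

How it is judged:
By the outcome, as a careful person would: the job done as asked, in the order asked, and still so for the second after the job is handed in, with the robot touching nothing.
It also fails if it takes over 70 s, if anything falls off the work surface, if the arm or the gripper's body presses on something with over 40 N, if the wrist force passes 120 N, or if a joint passes its speed limit or range.

## Working session

There is one attempt and no reset: what is moved stays moved. The work goes in short steps, Python scripts to look and compute and a tool call to move; the robot and the scene stay as the last step left them, time stands still between calls to the robot, and variables do not carry over. Pictures are saved under pics/ and viewed, and the job is handed in when it is done.

Besides the shell and the picture viewer there is one more tool, called after ">>>" as name([rows], argument=value, ...), one row to a line, values as JSON. send_rows: Moves the arm, as the interface text tells. Its arguments: {"type":"object","properties":{"dp":{"type":"array"},"twist":{"type":"array"},"jaw":{"type":"number"},"squeeze":{"type":"number"}},"required":["dp","twist"]}

```bash
ls; mkdir -p pics
cat > h.py <<'E'
import numpy as np, cv2
from station import robot, imaging
def px2w(name,uv,z=None,d=None):
    m=imaging.camera_model(name);K=np.array(m['mtx']);D=np.array(m['distortion']);R=np.array(m['R']);t=np.array(m['t'])
    n=cv2.undistortPoints(np.array(uv,float).reshape(-1,1,2),K,D).reshape(-1,2)
    r=np.c_[n,np.ones(len(n))]
    if d is not None: return (r*np.array(d).reshape(-1,1)-t)@R
    c=-R.T@t; w=r@R
    s=(np.broadcast_to(z,len(n))-c[2])/w[:,2]
    return c+w*s[:,None]
def w2px(name,X):
    m=imaging.camera_model(name)
    return cv2.projectPoints(np.array(X,float).reshape(-1,1,3),cv2.Rodrigues(np.array(m['R']))[0],np.array(m['t'],float),np.array(m['mtx']),np.array(m['distortion']))[0].reshape(-1,2)
E
python3 - <<'E'
from h import *
for n in ("scene","top"):
    p,d=imaging.snapshot(n); np.savez(f'{n}0.npz',p=p,d=d); cv2.imwrite(f'pics/{n}0.png',p)
    m=imaging.camera_model(n); R=np.array(m['R']); print(n,(-R.T@np.array(m['t'])).round(3),R[2].round(2),m['mtx'][0][0])
s=robot.sense(); print({k:np.round(v,3) for k,v in s.items()})
E
```

```text
pics
scene [0.094 0.664 0.807] [ 0.44 -0.59 -0.68] 414.7878532532869
top [0.307 0.011 1.236] [ 0.21 -0.01 -0.98] 475.947361250855
{'t': np.float64(0.1), 'qpos': array([-1.259,  0.131,  1.489,  0.   ,  1.523, -0.085]), 'joint_velocities': array([-0.   , -0.   , -0.001, -0.001, -0.001,  0.   ]), 'joint_efforts': array([ 1.0000e-03, -5.6134e+01, -4.9309e+01,  7.7000e-02,  2.9000e-02,
       -0.0000e+00]), 'position': array([ 0.232, -0.553,  0.218]), 'tool_rot': array([-3.14 , -0.   ,  0.397]), 'contact_force': array([0.281, 0.652, 0.279]), 'ft_torque': array([ 0.013, -0.017, -0.03 ]), 'finger_gap': np.float64(0.997)}
```

View pics/scene0.png

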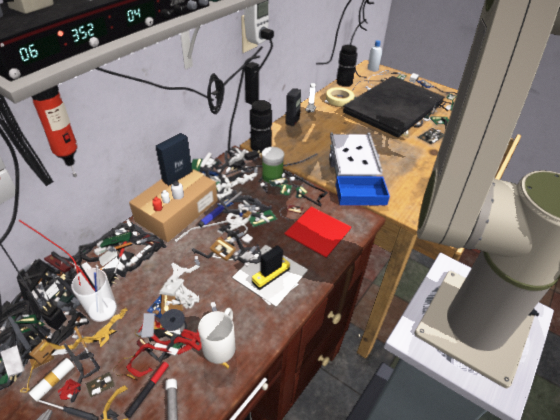

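View pics/top0.png

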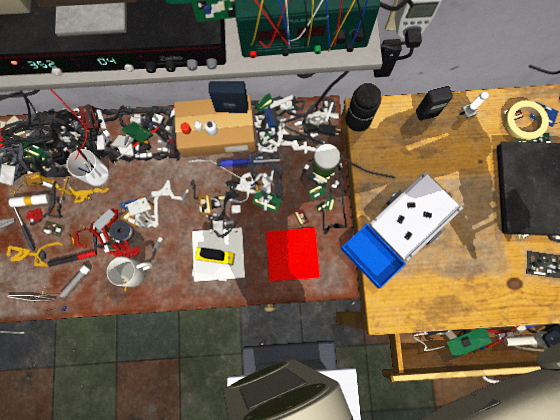

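The top view shows the scraper at px (214,257) on the white tile (218,253), with a red look-alike tile at (293,254). The stand's plate is at (413,215), its tray at (374,254), and the chips lie around (411,205), (400,219), (427,215) and (408,236). Next I'll enlarge both areas.

Run:
```python
from h import *
p=np.load('top0.npz')['p']
a=p[215:295,175:265]; cv2.imwrite('pics/c1.png',cv2.resize(a,None,fx=7,fy=7,interpolation=cv2.INTER_CUBIC))
a=p[165:295,335:470]; cv2.imwrite('pics/c2.png',cv2.resize(a,None,fx=4.5,fy=4.5,interpolation=cv2.INTER_CUBIC))
```

```text
(no output)
```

View pics/c1.png

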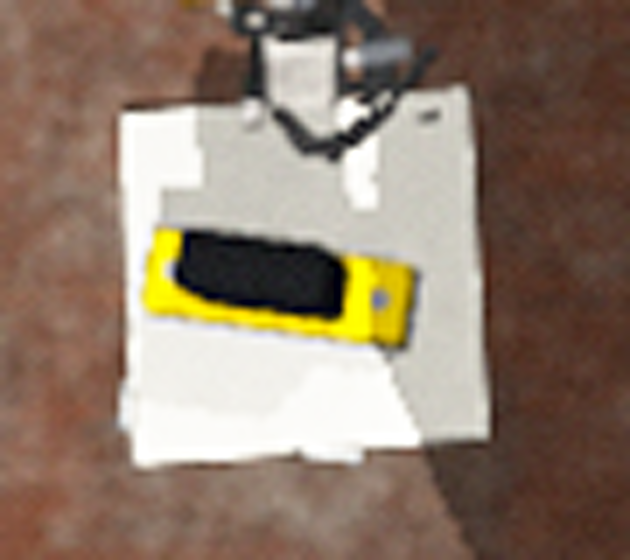

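View pics/c2.png

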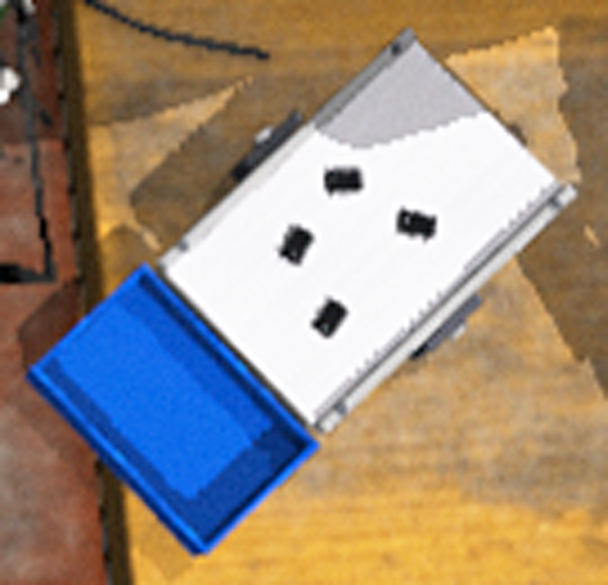

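Run:
```python
from h import *
f=np.load('top0.npz');d=f['d']
def crop(l,s,o): return [(x/s+o[0],y/s+o[1]) for x,y in l]
def rect(P): 
    P=P[:,:2]; c=P.mean(0); e=P-np.roll(P,-1,0); return c.round(4),np.linalg.norm(e,axis=1).round(4),np.degrees(np.arctan2(e[:,1],e[:,0])).round(1)
tile=px2w('top',crop([(120,112),(468,88),(490,438),(135,465)],7,(175,215)),.006);print('tile',rect(tile))
y=px2w('top',crop([(152,228),(415,265),(403,350),(145,310)],7,(175,215)),.032);print('yel',rect(y))
hd=px2w('top',crop([(180,230),(347,253),(340,320),(176,298)],7,(175,215)),.093);print('handle',rect(hd))
st=px2w('top',crop([(408,30),(577,188),(322,432),(160,262)],4.5,(335,165)),.055);print('plate',rect(st))
tr=px2w('top',crop([(148,265),(318,445),(203,553),(28,373)],4.5,(335,165)),.034);print('tray',rect(tr))
# depth cloud
for n in('top','scene'):
    d=np.load(n+'0.npz')['d']; v,u=np.mgrid[0:420,0:560]
    X=px2w(n,np.c_[u.ravel(),v.ravel()],d=d.ravel()).reshape(420,560,3); np.save(n+'X.npy',X)
X=np.load('topX.npy')
for q in [(214,257),(205,257),(235,235),(293,254),(413,215),(374,254),(440,200),(195,262)]: print(q,X[q[1],q[0]].round(4))
```

```text
tile (array([0.4532, 0.169 ]), array([0.13  , 0.1299, 0.1297, 0.1306]), array([  90.2,    0.8,  -89.5, -179. ]))
yel (array([0.4455, 0.1748]), array([0.0966, 0.0308, 0.0945, 0.0297]), array([  78.2,  -10.6, -102.5,  173.6]))
handle (array([0.4434, 0.1725]), array([0.0582, 0.023 , 0.0569, 0.0234]), array([  78.4,   -8.2, -101.4,  175. ]))
plate (array([ 0.5128, -0.3398]), array([0.1278, 0.203 , 0.1271, 0.1988]), array([  40.1,  -51.4, -141.8,  128.8]))
tray (array([ 0.4205, -0.2252]), array([0.1363, 0.0893, 0.1368, 0.0931]), array([  37.9,  -52. , -140.5,  127.7]))
(214, 257) [0.4373 0.1693 0.0873]
(205, 257) [0.4417 0.1951 0.0607]
(235, 235) [0.5002 0.1238 0.0059]
(293, 254) [ 0.4408 -0.0236  0.0062]
(413, 215) [ 0.5162 -0.3345  0.0424]
(374, 254) [ 0.4275 -0.2328  0.0033]
(440, 200) [ 0.5497 -0.4064  0.0469]
(195, 262) [0.4367 0.2295 0.0073]
```

Run:
```python
from h import *
a=np.radians(-51.4); ex=np.array([np.cos(a),np.sin(a)]);ey=np.array([-ex[1],ex[0]]);c=np.array([.5128,-.3398])
for n in('top','scene'):
    X=np.load(n+'X.npy').reshape(-1,3); p=np.load(n+'0.npz')['p'].reshape(-1,3)
    L=np.c_[(X[:,:2]-c)@ex,(X[:,:2]-c)@ey,X[:,2]]
    m=(abs(L[:,0])<.095)&(abs(L[:,1])<.05)&(L[:,2]>.03)&(L[:,2]<.06)&(p.min(1)>120)
    Q=L[m]; A=np.c_[Q[:,:2],np.ones(len(Q))]; s,*_=np.linalg.lstsq(A,Q[:,2],rcond=None); r=Q[:,2]-A@s
    k=abs(r)<2.5*r.std(); s,*_=np.linalg.lstsq(A[k],Q[k,2],rcond=None)
    print(n,m.sum(),'slope x,y,h0',s.round(4),r.std().round(4), (r.std()/np.sqrt(m.sum())/.055).round(4))
    # table/tile plane reference tilt near stand
    for nm,cc in (('redtile',(.441,-.024)),('whitetile',(.453,.169))):
        m=(abs(X[:,0]-cc[0])<.055)&(abs(X[:,1]-cc[1])<.055)&(X[:,2]<.015)
        Q=X[m];A=np.c_[Q[:,:2]-cc,np.ones(len(Q))];s2,*_=np.linalg.lstsq(A,Q[:,2],rcond=None);print(nm,m.sum(),s2.round(4))
    mm=(L[:,0]>-.13)&(L[:,0]<.13)&(abs(L[:,1])<.09)&(L[:,2]>.036)&(L[:,2]<.07)
    R=cv2.minAreaRect(X[mm][:,:2].astype(np.float32));print('rect',R)
    # scraper body
    m=(abs(X[:,0]-.445)<.08)&(abs(X[:,1]-.172)<.08)&(X[:,2]>.02)&(X[:,2]<.11)
    print('scr',m.sum(),cv2.minAreaRect(X[m][:,:2].astype(np.float32)))
    m&=X[:,2]>.08;print('handle top',m.sum(),cv2.minAreaRect(X[m][:,:2].astype(np.float32)),X[m][:,2].mean())
p=np.load('scene0.npz')['p']
cv2.imwrite('pics/c3.png',cv2.resize(p[230:310,225:315],None,fx=7,fy=7,interpolation=cv2.INTER_CUBIC))
cv2.imwrite('pics/c4.png',cv2.resize(p[125:215,320:400],None,fx=6.5,fy=6.5,interpolation=cv2.INTER_CUBIC))
```

```text
top 2772 slope x,y,h0 [0.0152 0.0028 0.0441] 0.0024 0.0008
redtile 1799 [0.002  0.0073 0.0053]
whitetile 1335 [0.006  0.0009 0.0058]
rect ((0.5064419507980347, -0.3322417736053467), (0.15694758296012878, 0.22945258021354675), 42.289302825927734)
scr 475 ((0.44875383377075195, 0.17574292421340942), (0.09626609832048416, 0.029933027923107147), 78.26094055175781)
handle top 210 ((0.44882330298423767, 0.1759071797132492), (0.05398699641227722, 0.022282445803284645), 79.33448791503906) 0.0912161928950551
scene 1113 slope x,y,h0 [0.0181 0.0022 0.0469] 0.0017 0.0009
redtile 1246 [ 0.0027 -0.0015  0.0086]
whitetile 898 [ 0.0128 -0.0071  0.0085]
rect ((0.5055842995643616, -0.3286726772785187), (0.1564728319644928, 0.2307400405406952), 37.51348876953125)
scr 838 ((0.47490668296813965, 0.17162740230560303), (0.09693145751953125, 0.08668362349271774), 78.33466339111328)
handle top 257 ((0.44818150997161865, 0.1767289638519287), (0.055917881429195404, 0.023441480472683907), 76.2795639038086) 0.09218234923552603
```

View pics/c3.png

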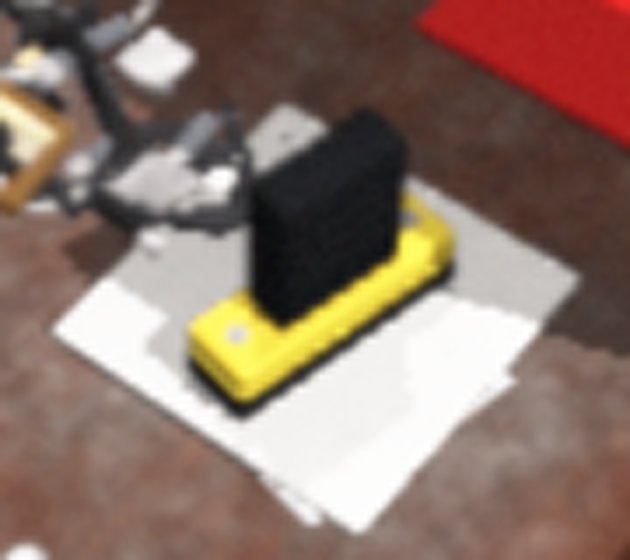

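View pics/c4.png

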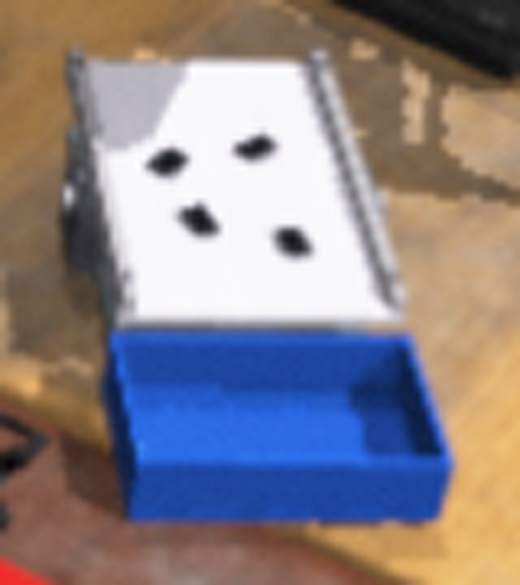

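Candidates for the scraper and tile:
- **Scraper:** the yellow and black block at top px (214,257) is the only one, and the close crop confirms it (rubber foot, yellow body, black handle).
- **Tile:** white at (218,253), red look-alike at (293,254). I choose the white one.

Now I'll move above the scraper.

>>> send_rows([
  [27, 44, 0],
  [27, 44, 0],
  [27, 44, 0],
  [27, 44, 0],
  [27, 44, 0],
  [27, 44, 0],
  [27, 44, 0],
  [27, 44, 0],
], twist=[4, 4, 4, 4, 4, 4, 4, 4], jaw=0)

```text
t: 1.1
position: [0.4483, -0.1998, 0.2183]
tool_rot: [-3.141, 0.0, 0.957]
contact_force: [0.6, -0.8, -0.4]
finger_gap: 1.0
```

>>> send_rows([
  [0, 54, 0],
  [0, 54, 0],
  [0, 54, 0],
  [0, 54, 0],
  [0, 54, 0],
  [0, 54, -10],
  [0, 54, -20],
  [0, 0, -20],
], twist=[3, 3, 3, 3, 3, 3, 3, 3])

```text
t: 2.1
position: [0.447, 0.1801, 0.1678]
tool_rot: [-3.141, -0.001, 1.381]
contact_force: [0.2, -0.3, -0.1]
finger_gap: 0.999
```

Run:
```python
from h import *
s=robot.sense(); print(s['position'].round(4) if hasattr(s['position'],'round') else s['position'],s['tool_rot'],s['contact_force'])
p,d=imaging.snapshot('scene'); a=p[190:330,200:340]
# mark projected grasp-target: handle top centre & axes at assumed pose
cx,cy,th=.4475,.1760,np.radians(-11.5); ex=np.array([np.cos(th),np.sin(th)]);ey=np.array([-ex[1],ex[0]])
b=cv2.resize(a,None,fx=4.2,fy=4.2,interpolation=cv2.INTER_CUBIC)
for z,hx,hy in((.093,.011,.027),(.032,.015,.048)):
    P=[np.r_[np.array([cx,cy])+sx*hx*ex+sy*hy*ey,z] for sx,sy in((1,1),(1,-1),(-1,-1),(-1,1))]
    q=((w2px('scene',P)-[200,190]+.5)*4.2-.5).round().astype(int); cv2.polylines(b,[q],True,(0,0,255),1)
cv2.imwrite('pics/g1.png',b)
```

```text
[0.447  0.1801 0.1678] [-3.14097975e+00 -7.43815890e-04  1.38077663e+00] [ 0.21393431 -0.29586484 -0.06542587]
```

View pics/g1.png

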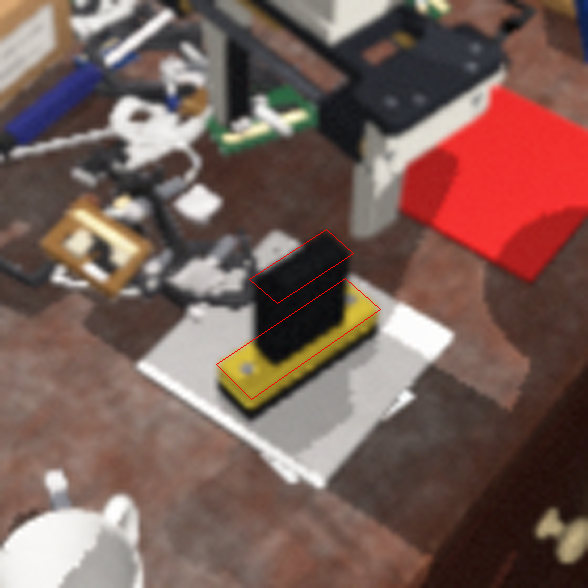

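The red outlines (my pose estimate) match the handle top (302,266) and the yellow top (298,340) within about 1 mm. Descending now.

>>> send_rows([
  [0.5, -4, -25],
  [0, 0, -30],
  [0, 0, -30],
  [0, 0, -25],
  [0, 0, -12],
  [0, 0, -5],
  [0, 0, 0],
], twist=[-0.6, 0, 0, 0, 0, 0, 0])

```text
t: 3.02
position: [0.4488, 0.1726, 0.0422]
tool_rot: [3.141, -0.0, 1.363]
contact_force: [0.6, -0.3, 0.8]
finger_gap: 1.002
```

>>> send_rows([
  [0, 0, 0],
  [0, 0, 0],
  [0, 0, 0],
  [0, 0, 0],
  [0, 0, 0],
  [0, 0, 0],
], twist=[0, 0, 0, 0, 0, 0], jaw=1, squeeze=15)

```text
t: 3.78
position: [0.4484, 0.1726, 0.0416]
tool_rot: [-3.142, 0.0, 1.364]
contact_force: [-0.1, -0.2, 0.7]
finger_gap: 0.403
```

>>> send_rows([
  [0, 0, 0],
  [0, 0, 0],
  [0, 0, 0],
  [0, 0, 0],
  [0, 0, 0],
], twist=[0, 0, 0, 0, 0], jaw=1, squeeze=45)

```text
t: 4.4
position: [0.4482, 0.1726, 0.0416]
tool_rot: [-3.141, 0.0, 1.364]
contact_force: [-1.1, 0.3, -0.5]
finger_gap: 0.238
```

Run:
```python
from h import *
p,d=imaging.snapshot('scene'); s=robot.sense(); print(s['t'],s['position'],s['tool_rot'],s['contact_force'],s['finger_gap'])
th=np.radians(-11.5); ex=np.array([np.cos(th),np.sin(th)]);ey=np.array([-ex[1],ex[0]])
a=p[215:315,230:330]; b=cv2.resize(a,None,fx=5.8,fy=5.8,interpolation=cv2.INTER_CUBIC)
for cx,cy,col in((.4484,.176,(0,0,255)),(.4484,.1726,(0,255,0))):
    P=[np.r_[np.array([cx,cy])+sx*.015*ex+sy*.048*ey,.032] for sx,sy in((1,1),(1,-1),(-1,-1),(-1,1))]
    q=((w2px('scene',P)-[230,215]+.5)*5.8-.5).round().astype(int); cv2.polylines(b,[q],True,col,1)
cv2.imwrite('pics/g2.png',b)
```

```text
4.45 [0.44825411 0.17261865 0.04156086] [-3.14130549e+00  8.41370251e-05  1.36367051e+00] [-1.76301587 -0.21072949  0.16698232] 0.2362011576091465
```

View pics/g2.png

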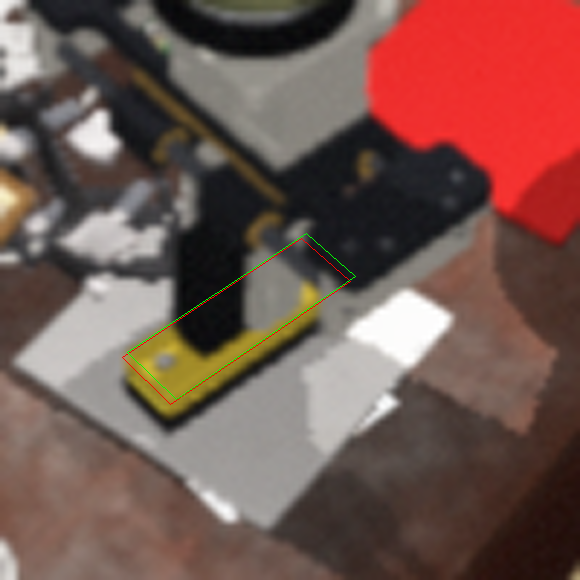

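>>> send_rows([
  [0, 0, 4],
  [0, 0, 16],
  [0, 0, 30],
  [0, 0, 35],
  [0, 0, 30],
  [0, 0, 15],
  [0, 0, 0],
  [0, 0, 0],
], twist=[0, 0, 0, 0, 0, 0, 0, 0])

```text
t: 5.45
position: [0.4477, 0.1724, 0.1703]
tool_rot: [-3.14, 0.001, 1.364]
contact_force: [-0.5, -0.2, -2.8]
finger_gap: 0.236
```

Run:
```python
from h import *
s=robot.sense(); print(s['t'],s['position'],s['tool_rot'],s['contact_force'],s['ft_torque'],s['finger_gap'])
out=[]
a=np.radians(-51.4); ex=np.array([np.cos(a),np.sin(a)]);ey=np.array([-ex[1],ex[0]])
for n,x0,y0,w,h,f in(('top',335,165,135,130,4.5),('scene',315,120,85,95,6)):
    p=np.load(n+'0.npz')['p'][y0:y0+h,x0:x0+w]; b=cv2.resize(p,None,fx=f,fy=f,interpolation=cv2.INTER_CUBIC)
    c=np.array([.5138,-.3388])
    for z,xa,xb,hy in((.055,-.1,.1,.064),(.045,-.1,.1,.058),(.034,-.193,-.103,.07)):
        P=[np.r_[c+X*ex+Y*ey,z] for X,Y in((xa,-hy),(xb,-hy),(xb,hy),(xa,hy))]
        q=((w2px(n,P)-[x0,y0]+.5)*f-.5).round().astype(int); cv2.polylines(b,[q],True,(0,0,255),1)
    cv2.imwrite(f'pics/st_{n}.png',b)
```

```text
5.45 [0.44766051 0.17240992 0.17033518] [-3.13987157e+00  8.96595483e-04  1.36374553e+00] [-0.51228994 -0.23072509 -2.84860473] [-0.04696977 -0.05288918 -0.02374603] 0.23614427216922448
```

View pics/st_top.png

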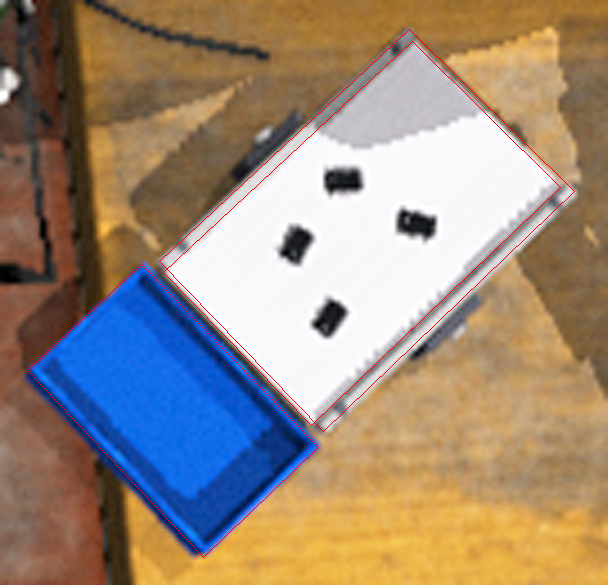

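View pics/st_scene.png

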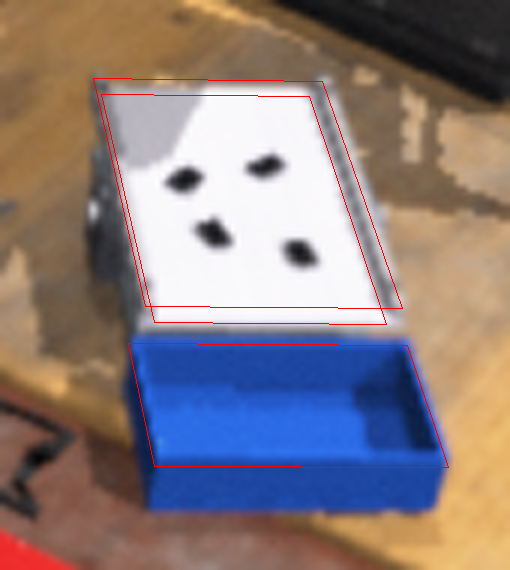

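>>> send_rows([
  [9.8, -30, 0],
  [9.8, -50, 0],
  [9.8, -55, 0],
  [9.8, -55, 0],
  [9.8, -55, 0],
  [9.8, -55, 0],
  [9.8, -55, 0],
  [9.8, -55, 0],
  [9.8, -55, 0],
  [9.8, -50, 0],
  [9.8, -40, 0],
  [9.7, -24, 0],
], twist=[-3.3, -3.3, -3.3, -3.3, -3.3, -3.3, -3.3, -3.3, -3.3, -3.3, -3.3, -3.3])

```text
t: 6.95
position: [0.5647, -0.408, 0.1687]
tool_rot: [-3.138, 0.001, 0.669]
contact_force: [1.2, 1.0, -1.7]
finger_gap: 0.232
```

>>> send_rows([
  [0, 0, -20],
  [0, 0, -25],
  [0, 0, -15],
  [0, 0, 0],
  [0, 0, 0],
], twist=[0, 0, 0, 0, 0])

```text
t: 7.58
position: [0.5663, -0.4062, 0.1124]
tool_rot: [3.141, -0.0, 0.673]
contact_force: [-0.5, -0.6, -0.8]
finger_gap: 0.234
```

Run:
```python
from h import *
p,d=imaging.snapshot('scene');pt,_=imaging.snapshot('top'); s=robot.sense(); print(s['t'],s['position'],np.degrees(s['tool_rot']),s['contact_force'],s['finger_gap'])
a=np.radians(-51.4); ex=np.array([np.cos(a),np.sin(a)]);ey=np.array([-ex[1],ex[0]])
t=np.array(s['position']);L=(t[:2]-[.5138,-.3393]);print('stand',L@ex,L@ey)
y=np.degrees(s['tool_rot'][2])-90; sx=np.array([np.cos(np.radians(y)),np.sin(np.radians(y))]);sy=np.array([-sx[1],sx[0]])
c=t[:2]+.002*sy; z=t[2]-.0356+.026
x0,y0,f=300,90,5; b=cv2.resize(p[y0:y0+115,x0:x0+130],None,fx=f,fy=f,interpolation=cv2.INTER_CUBIC)
P=[np.r_[c+i*.015*sx+j*.048*sy,z] for i,j in((1,1),(1,-1),(-1,-1),(-1,1))]
q=((w2px('scene',P)-[x0,y0]+.5)*f-.5).round().astype(int); cv2.polylines(b,[q],True,(0,0,255),1)
cv2.imwrite('pics/h1.png',b); cv2.imwrite('pics/h1t.png',cv2.resize(pt[150:300,335:485],None,fx=4,fy=4))
```

```text
7.675 [ 0.56665257 -0.40676347  0.11327435] [ 1.79865550e+02 -2.78951430e-02  3.85537575e+01] [ 0.77650501 -0.21364124 -1.47983011] 0.2340942258458133
stand 0.08569772136537124 -0.0007837203769284235
```

View pics/h1.png

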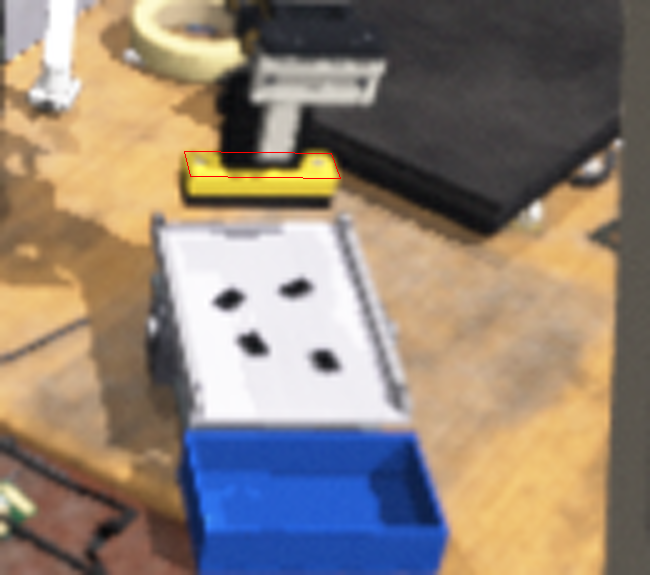

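View pics/h1t.png

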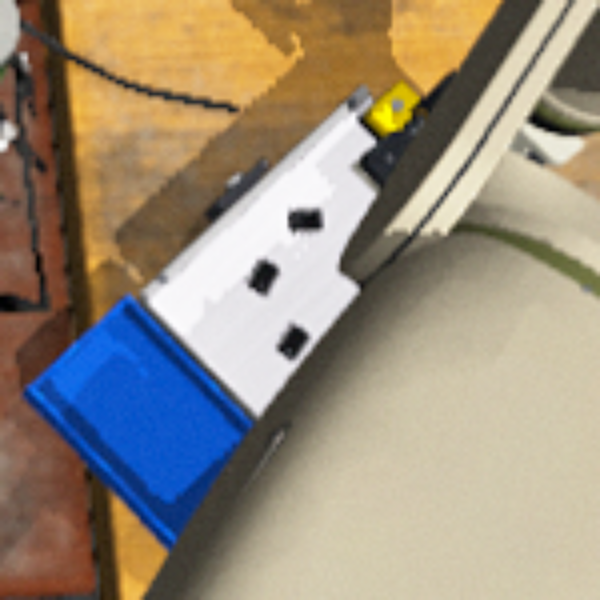

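The scraper hangs level over the plate's far end (top view: foot at about (393,110) in the crop). The red outline matches, and all four chips are in front of it. Approaching the plate.

>>> send_rows([
  [0, 0, -10],
  [0, 0, -10],
  [0, 0, -6],
  [0, 0, -2],
  [0, 0, 0],
  [0, 0, 0],
  [0, 0, 0],
], twist=[0, 0, 0, 0, 0, 0, 0])

```text
t: 8.55
position: [0.5661, -0.4065, 0.0841]
tool_rot: [3.141, -0.0, 0.673]
contact_force: [0.7, 0.8, -1.6]
finger_gap: 0.236
```

>>> send_rows([
  [0, 0, 0],
  [0, 0, 0],
], twist=[0, 0])

```text
t: 8.8
position: [0.5659, -0.4064, 0.0838]
tool_rot: [3.141, -0.0, 0.673]
contact_force: [-0.3, 0.3, -2.0]
finger_gap: 0.239
```

>>> send_rows([
  [0, 0, -0.4],
  [0, 0, 0],
], twist=[0, 0])

```text
t: 9.05
position: [0.5659, -0.4063, 0.0831]
tool_rot: [-3.141, 0.0, 0.673]
contact_force: [0.9, 0.1, -1.6]
finger_gap: 0.233
```

>>> send_rows([
  [0, 0, -0.4],
  [0, 0, 0],
], twist=[0, 0])

```text
t: 9.3
position: [0.5659, -0.4063, 0.0828]
tool_rot: [-3.141, 0.0, 0.673]
contact_force: [-0.5, 0.5, -0.5]
finger_gap: 0.233
```

>>> send_rows([
  [0, 0, -0.3],
  [0, 0, 0],
], twist=[0, 0])

```text
t: 9.55
position: [0.5659, -0.4064, 0.0825]
tool_rot: [-3.142, -0.0, 0.673]
contact_force: [-0.5, -1.7, -1.4]
finger_gap: 0.234
```

>>> send_rows([
  [0, 0, -0.2],
  [0, 0, 0],
], twist=[0, 0])

```text
t: 9.8
position: [0.5659, -0.4064, 0.0823]
tool_rot: [-3.142, 0.0, 0.673]
contact_force: [0.5, -0.7, -2.2]
finger_gap: 0.236
```

>>> send_rows([
  [0, 0, -0.2],
  [0, 0, 0],
], twist=[0, 0])

```text
t: 10.05
position: [0.5659, -0.4064, 0.0822]
tool_rot: [3.142, -0.0, 0.673]
contact_force: [0.1, -0.1, -0.7]
finger_gap: 0.238
```

>>> send_rows([
  [0, 0, -0.2],
  [0, 0, 0],
], twist=[0, 0])

```text
t: 10.3
position: [0.5659, -0.4064, 0.0822]
tool_rot: [3.141, -0.0, 0.673]
contact_force: [0.0, 0.4, 0.5]
finger_gap: 0.236
```

>>> send_rows([
  [0, 0, -0.2],
  [0, 0, 0],
], twist=[0, 0])

```text
t: 10.55
position: [0.566, -0.4064, 0.0822]
tool_rot: [3.141, -0.0, 0.673]
contact_force: [-2.6, 1.2, 2.2]
finger_gap: 0.234
```

>>> send_rows([
  [0, 0, -0.2],
  [0, 0, 0],
], twist=[0, 0])

```text
t: 10.8
position: [0.566, -0.4064, 0.0822]
tool_rot: [3.141, -0.0, 0.673]
contact_force: [-3.7, 3.3, 5.4]
finger_gap: 0.234
```

>>> send_rows([
  [0, 0, -0.18],
  [0, 0, 0],
], twist=[0, 0])

```text
t: 11.05
position: [0.566, -0.4064, 0.0822]
tool_rot: [3.141, -0.0, 0.673]
contact_force: [-3.6, 3.2, 6.7]
finger_gap: 0.235
```

>>> send_rows([
  [-1.9, 2.3, -0.05],
  [-3.7, 4.7, -0.1],
], twist=[0, 0])

```text
t: 11.3
position: [0.561, -0.4002, 0.082]
tool_rot: [3.139, -0.0, 0.672]
contact_force: [2.2, -2.3, 3.5]
finger_gap: 0.234
```

>>> send_rows([
  [-3.7, 4.7, -0.35],
  [-3.7, 4.7, -0.1],
], twist=[0, 0])

```text
t: 11.55
position: [0.5534, -0.3904, 0.0817]
tool_rot: [3.139, -0.0, 0.673]
contact_force: [2.3, -3.7, 5.1]
finger_gap: 0.236
```

>>> send_rows([
  [-3.7, 4.7, -0.3],
  [-3.7, 4.7, -0.12],
  [-3.7, 4.7, -0.12],
], twist=[0, 0, 0])

```text
t: 11.92
position: [0.5425, -0.3764, 0.0814]
tool_rot: [3.138, -0.0, 0.673]
contact_force: [2.4, -3.8, 6.1]
finger_gap: 0.236
```

>>> send_rows([
  [-3.7, 4.7, -0.26],
  [-3.7, 4.7, -0.11],
  [-3.7, 4.7, -0.11],
], twist=[0, 0, 0])

```text
t: 12.3
position: [0.5315, -0.3625, 0.0812]
tool_rot: [3.138, -0.001, 0.673]
contact_force: [3.3, -3.5, 5.9]
finger_gap: 0.236
```

>>> send_rows([
  [-3.7, 4.7, -0.3],
  [-3.7, 4.7, -0.11],
  [-3.7, 4.7, -0.11],
], twist=[0, 0, 0])

```text
t: 12.68
position: [0.5206, -0.3486, 0.0809]
tool_rot: [3.137, -0.001, 0.672]
contact_force: [3.8, -3.7, 7.4]
finger_gap: 0.235
```

>>> send_rows([
  [-3.7, 4.7, -0.16],
  [-3.7, 4.7, -0.11],
  [-3.7, 4.7, -0.11],
  [-3.7, 4.7, -0.11],
], twist=[0, 0, 0, 0])

```text
t: 13.18
position: [0.506, -0.3299, 0.0805]
tool_rot: [3.137, -0.001, 0.673]
contact_force: [3.1, -4.3, 6.7]
finger_gap: 0.235
```

>>> send_rows([
  [-3.7, 4.7, -0.25],
  [-3.7, 4.7, -0.11],
  [-3.7, 4.7, -0.11],
  [-3.7, 4.7, -0.11],
], twist=[0, 0, 0, 0])

```text
t: 13.68
position: [0.4913, -0.3113, 0.0801]
tool_rot: [3.136, -0.001, 0.673]
contact_force: [3.3, -4.4, 8.4]
finger_gap: 0.231
```

>>> send_rows([
  [-3.7, 4.7, -0.11],
  [-3.7, 4.7, -0.11],
  [-3.7, 4.7, -0.11],
  [-3.7, 4.7, -0.11],
], twist=[0, 0, 0, 0])

```text
t: 14.18
position: [0.4766, -0.2925, 0.0797]
tool_rot: [3.136, -0.001, 0.673]
contact_force: [3.3, -3.8, 8.6]
finger_gap: 0.235
```

>>> send_rows([
  [-3.7, 4.7, -0.11],
  [-3.7, 4.7, -0.11],
  [-3.7, 4.7, -0.11],
  [-3.7, 4.7, -0.11],
], twist=[0, 0, 0, 0])

```text
t: 14.68
position: [0.4619, -0.2738, 0.0793]
tool_rot: [3.136, -0.001, 0.673]
contact_force: [3.4, -4.5, 8.4]
finger_gap: 0.235
```

>>> send_rows([
  [-3.7, 4.7, -0.11],
  [-3.7, 4.7, -0.11],
  [-3.7, 4.7, -0.11],
  [-2.5, 3.1, -0.07],
  [0, 0, 0],
], twist=[0, 0, 0, 0, 0])

```text
t: 15.3
position: [0.4482, -0.2564, 0.0789]
tool_rot: [3.137, -0.001, 0.673]
contact_force: [1.8, -2.8, 11.3]
finger_gap: 0.235
```

Run:
```python
from h import *
p,d=imaging.snapshot('scene'); s=robot.sense(); print(s['t'],s['position'],s['contact_force'])
a=np.radians(-51.4); ex=np.array([np.cos(a),np.sin(a)]);ey=np.array([-ex[1],ex[0]])
L=(np.array(s['position'])[:2]-[.5138,-.3393]);print(L@ex,L@ey)
cv2.imwrite('pics/k1.png',cv2.resize(p[100:220,300:420],None,fx=5,fy=5,interpolation=cv2.INTER_CUBIC))
```

```text
15.35 [ 0.44815612 -0.25635097  0.07889774] [ 1.6387641  -2.93990882 12.10227866]
-0.10578023990922375 0.00044817181304096423
```

View pics/k1.png

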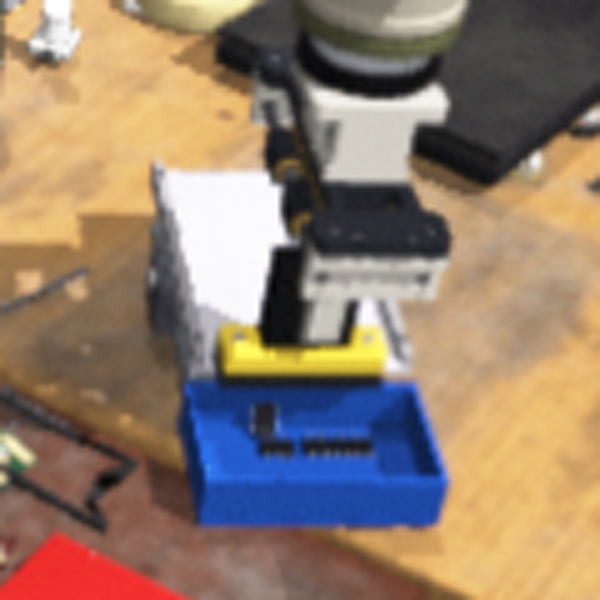

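The picture shows the chips in the tray at about (263,418), (277,448) and a pair at (300–370,447), and the plate looks clear so far. Lifting, then I'll count the chips.

>>> send_rows([
  [0, 0, 2],
  [0, 0, 10],
  [0, 0, 25],
  [0, 0, 30],
  [0, 0, 24],
  [0, 0, 0],
], twist=[0, 0, 0, 0, 0, 0])

```text
t: 16.1
position: [0.4474, -0.2555, 0.1695]
tool_rot: [3.139, -0.001, 0.673]
contact_force: [0.2, 0.1, -1.3]
finger_gap: 0.235
```

>>> send_rows([
  [0.6, 30, 0],
  [0.6, 50, 0],
  [0.6, 50, 0],
  [0.6, 50, 0],
  [0.6, 50, 0],
  [0.6, 50, 0],
  [0.6, 50, 0],
  [0.6, 50, 0],
  [0.6, 30, 0],
  [0.6, 14, 0],
  [0, 0, 0],
], twist=[3.9, 3.9, 3.9, 3.9, 3.9, 3.9, 3.9, 3.9, 3.9, 3.9, 0])

```text
t: 17.48
position: [0.4514, 0.1693, 0.1659]
tool_rot: [-3.139, 0.001, 1.355]
contact_force: [0.5, -0.1, -1.9]
finger_gap: 0.235
```

Run:
```python
from h import *
p,d=imaging.snapshot('scene');pt,_=imaging.snapshot('top'); s=robot.sense(); print(s['t'],s['position'],np.degrees(s['tool_rot']),s['contact_force'])
cv2.imwrite('pics/m1.png',cv2.resize(p[120:220,310:410],None,fx=5.5,fy=5.5,interpolation=cv2.INTER_CUBIC))
cv2.imwrite('pics/m2.png',cv2.resize(pt[165:295,335:470],None,fx=4.5,fy=4.5,interpolation=cv2.INTER_CUBIC))
q=[((x+.5)/7-.5+225,(y+.5)/7-.5+230) for x,y in [(55,330),(285,103),(580,275),(360,530)]]
T=px2w('scene',q,.006);print(T.round(4),T.mean(0))
q=[((x+.5)/7-.5+175,(y+.5)/7-.5+215) for x,y in [(120,112),(468,88),(490,438),(135,465)]]
print(px2w('top',q,.006).mean(0))
```

```text
17.575 [0.45190774 0.16816072 0.16653083] [-1.79883074e+02  7.72159057e-02  7.74631105e+01] [-0.25902477 -0.7776697  -1.50441342]
[[0.5183 0.2334 0.006 ]
 [0.5202 0.1036 0.006 ]
 [0.391  0.1025 0.006 ]
 [0.3889 0.2327 0.006 ]] [0.4546255  0.16804849 0.006     ]
[0.45439857 0.17008734 0.006     ]
```

View pics/m1.png

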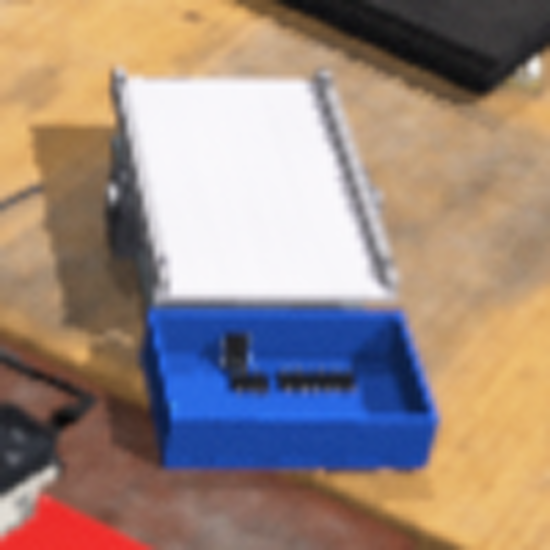

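View pics/m2.png

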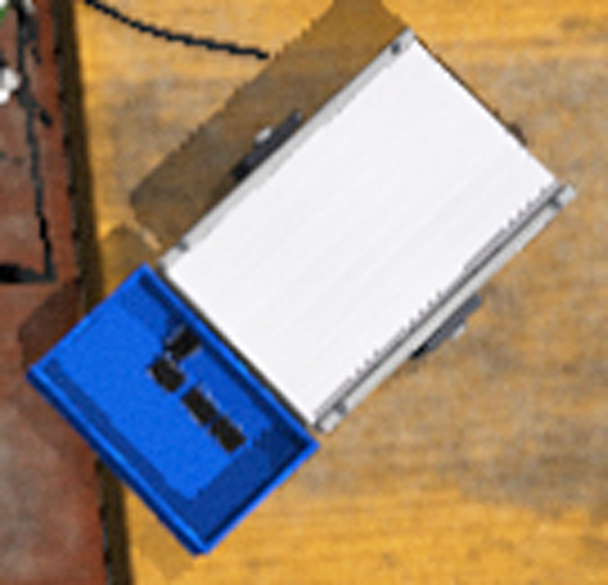

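The plate is empty and all four chips are in the tray, at (183,342), (168,374), (199,407) and (228,435) in the crop. Lowering onto the tile.

>>> send_rows([
  [2, -1, -25],
  [0, 0, -35],
  [0, 0, -30],
  [0, 0, -20],
  [0, 0, -9],
  [0, 0, -2],
  [0, 0, 0],
  [0, 0, 0],
], twist=[0, 0, 0, 0, 0, 0, 0, 0])

```text
t: 18.58
position: [0.4556, 0.1679, 0.0479]
tool_rot: [3.14, -0.001, 1.353]
contact_force: [-0.4, 0.3, -2.7]
finger_gap: 0.238
```

>>> send_rows([
  [-1, -1, -2.5],
  [0, 0, -2],
  [0, 0, -0.5],
  [0, 0, 0],
  [0, 0, 0],
], twist=[0, 0, 0, 0, 0])

```text
t: 19.2
position: [0.4538, 0.1667, 0.0419]
tool_rot: [-3.142, -0.0, 1.353]
contact_force: [0.3, 0.2, -1.1]
finger_gap: 0.238
```

>>> send_rows([
  [0, 0, -0.4],
  [0, 0, 0],
], twist=[0, 0])

```text
t: 19.45
position: [0.4539, 0.1668, 0.0416]
tool_rot: [3.141, -0.0, 1.353]
contact_force: [0.3, 0.6, -1.8]
finger_gap: 0.235
```

>>> send_rows([
  [0, 0, -0.2],
  [0, 0, 0],
], twist=[0, 0])

```text
t: 19.7
position: [0.4539, 0.1668, 0.0415]
tool_rot: [3.141, -0.0, 1.353]
contact_force: [-1.4, -0.6, 2.7]
finger_gap: 0.233
```

>>> send_rows([
  [0, 0, -0.2],
  [0, 0, 0],
], twist=[0, 0])

```text
t: 19.95
position: [0.4539, 0.1668, 0.0415]
tool_rot: [3.141, -0.0, 1.353]
contact_force: [-3.8, -0.5, 5.4]
finger_gap: 0.235
```

Contact at the original height (TCP z 41.5 mm). Easing off and releasing.

>>> send_rows([
  [0, 0, 0.2],
  [0, 0, 0],
  [0, 0, 0],
  [0, 0, 0],
  [0, 0, 0],
  [0, 0, 0],
  [0, 0, 0],
  [0, 0, 0],
  [0, 0, 0],
  [0, 0, 0],
], twist=[0, 0, 0, 0, 0, 0, 0, 0, 0, 0], jaw=0)

```text
t: 21.2
position: [0.4538, 0.1667, 0.0413]
tool_rot: [-3.142, 0.0, 1.353]
contact_force: [-0.8, -1.1, 0.9]
finger_gap: 1.005
```

>>> send_rows([
  [0, 0, 10],
  [0, 0, 25],
  [0, 0, 40],
  [0, 0, 50],
  [0, 0, 40],
  [-10, -50, 0],
  [-10, -55, 0],
  [-10, -55, 0],
  [0, -50, 0],
  [0, -20, 0],
  [0, 0, 0],
], twist=[0, 0, 0, 0, 0, 0, 0, 0, 0, 0, 0])

```text
t: 22.58
position: [0.4238, -0.0645, 0.207]
tool_rot: [3.141, 0.0, 1.35]
contact_force: [-0.5, 0.8, -0.1]
finger_gap: 1.0
```

Run:
```python
from h import *
p,d=imaging.snapshot('scene');pt,dt=imaging.snapshot('top'); s=robot.sense(); print(s['t'],s['position'],s['contact_force'],s['finger_gap'])
cv2.imwrite('pics/e1.png',p);cv2.imwrite('pics/e1t.png',pt)
cv2.imwrite('pics/e2.png',cv2.resize(pt[215:295,175:265],None,fx=7,fy=7,interpolation=cv2.INTER_CUBIC))
v,u=np.mgrid[0:420,0:560];X=px2w('top',np.c_[u.ravel(),v.ravel()],d=dt.ravel())
m=(abs(X[:,0]-.45)<.08)&(abs(X[:,1]-.17)<.08)&(X[:,2]>.02)&(X[:,2]<.11);print(cv2.minAreaRect(X[m][:,:2].astype(np.float32)))
```

```text
22.675 [ 0.42385746 -0.06288415  0.20669675] [-0.36028042 -0.22433866 -0.42736667] 1.0003851155632733
((0.45604872703552246, 0.16957013309001923), (0.09580370783805847, 0.029575977474451065), 77.75373077392578)
```

View pics/e1.png

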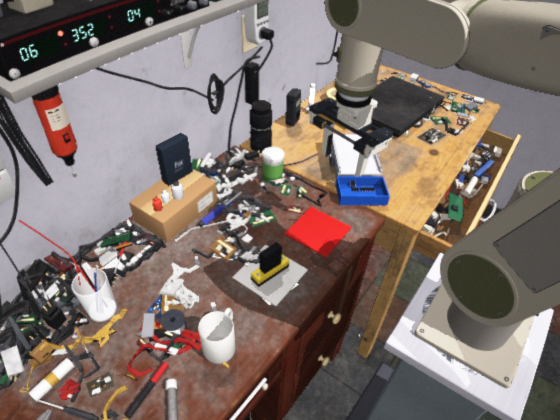

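View pics/e1t.png

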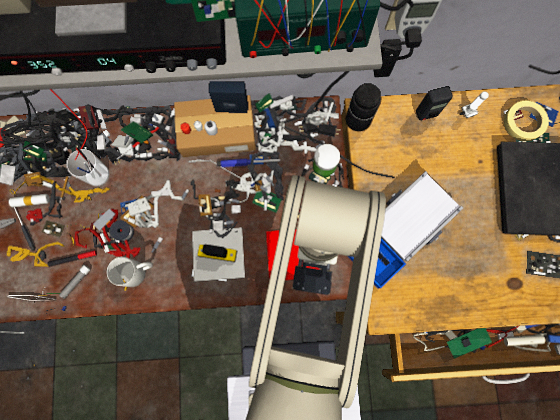

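View pics/e2.png

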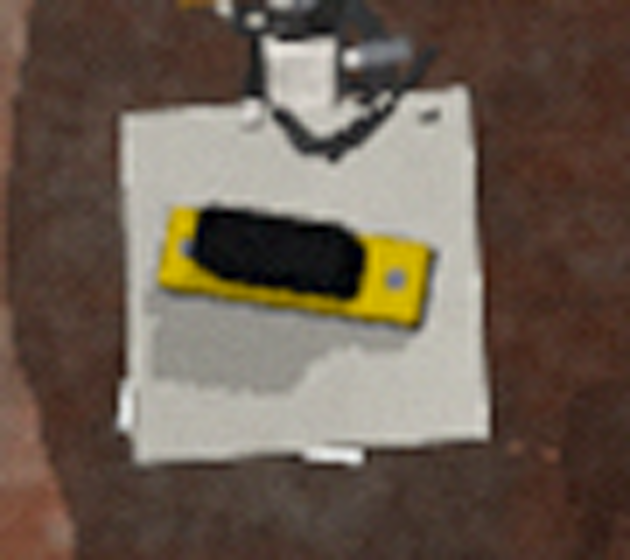

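The scraper stands upright on the white tile at (0.456, 0.170), within about 2 mm of its middle at crop px (305,277). The bystanders sit at the same pixels as at the start, and the gripper is clear of everything. Handing in.

```bash
python3 -c "
from station import robot
print(robot.job_done())"
```

```text
the job is handed in; nothing more can be done
None
```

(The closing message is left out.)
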